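Hook the corridor vent shut

TASK

The little corridor vent is standing open. Take the hook pole, catch the ring eye on the flap with its hook and pull the flap fully shut until the catch snaps, without yanking and never touching the vent with the hand. Then unhook the pole and lay it back flat on the table, clear of the vent, leaving the glasses, food and bottles where they are.

Things in the scene. Friction and masses are not known exactly. Their poses are not given: they have to be found in the camera images.
- pole_grip (a point): Where to grip the hook pole: on the middle line of its light wooden handle, half-way up (11 mm above the table as it lies), near the centre of mass. x runs along the pole towards the hook, z up, y to the side the hook finger points to. The handle is a square bar 22 x 22 mm, from 140 mm behind this point to 70 mm ahead of it.
- hook (a point): Middle of the hook finger, on its axis: in the pole's frame 240 mm ahead of pole_grip and 18 mm to +y of the shaft's middle line. Axes as pole_grip.
- hook_tip (a point): Free tip of the hook finger: 18.5 mm further along +y than point hook. Axes as pole_grip.
- vent: The vent: a fixed upright brown wooden frame, 380 mm wide (its y), 50 mm thick (its x), 320 mm high, standing on the table, with an opening 280 mm wide above a 70 mm sill, open at the top save for the catch on a short arm at its +y post. Origin: centre of its underside; z up. Its front looks to its -x, the side the pole comes from and pulls to. Neither gripper nor arm may touch it, flap included.
- flap (a joint): Angle of the vent's white flap, 270 wide x 218 high x 12 mm, hinged at its lower edge about the vent's y, 75 mm above the vent's origin. 0: shut, upright, at a stop; positive: top leans back to the vent's +x (max 0.75). A friction hinge holds it anywhere (2 to 5 N at the eye). From 0.07 rad a spring catch resists (8 to 14 N), snaps over near 0.04 and holds it at 0; short of that it stays ajar.
- eye (a point): Centre of the steel ring eye on the flap's front: 180 mm above the hinge axis, 34 mm in front of the flap's middle plane. Hole 24 mm wide, its axis level along y; wire 6 mm; a 14 mm stem joins the ring's back to the flap. Axes: the flap's (y is the vent's y, z up along the flap). The finger goes in by sliding along +y, pole pointing along the vent's +x. 255 mm above the table when shut.
- glass_a_c (a point): Centre of an empty waisted tea glass, 52 mm wide, 88 mm high. Bystander.
- glass_b_c (a point): Centre of a second such tea glass. Bystander.
- glass_c_c (a point): Centre of a third such tea glass. Bystander.
- tray_c (a point): Foil tray, 130 x 100 x 35 mm, with blocks of white cheese in it up to 81 mm high; the point is 40 mm above the table. Bystander.
- bottle_tall_c (a point): Centre of a clear bottle, 80 mm wide, 290 mm high. Bystander.
- bottle_small_c (a point): Centre of an amber bottle, 62 mm wide, 210 mm high. Bystander.
- spoon_grip (a point): Handle of a spoon about 160 mm long, lying flat on the table. Bystander.
- pole: The hook pole, loose, starts lying flat on the table: 384 mm long, 0.11 to 0.22 kg. Origin 11 mm below point pole_grip, same axes. Ahead of the wooden handle comes a steel shaft 8 mm thick on the same middle line, ending 244 mm ahead of pole_grip. The hook is a straight finger, 7 mm thick, standing off the shaft's end at a right angle along +y, 240 mm ahead of pole_grip.

How it is judged:
By the outcome, as a careful person would: the job done as asked, in the order asked, and still so for the second after the job is handed in, with the robot touching nothing.
It also fails if it takes over 58 s, if anything falls off the work surface, if the arm or the gripper's body presses on something with over 40 N, if the wrist force passes 120 N, or if a joint passes its speed limit or range.

ROBOT

A 7-joint arm with a two-finger parallel gripper is mounted at the origin on the work surface. World frame = base frame: x ahead of the robot, y to its left, z up, the work surface at z = 0. Lengths are in m, angles in rad, forces in N, time in s.
With the tool pointing down it reaches from about 0.425 to 0.875 m from the base axis. Payload 8.4 kg.
Tool frame: the origin (TCP) lies on the centre line of the jaws, within the pads' length; the fingertips stand 19 mm ahead of it and the grasp point (between the pads) is the TCP; z points along the fingers, x is the direction in which the jaws open and shut, and the axes are right-handed (so a half turn about z gives the same grasp; the last joint's range is limited). The gripper opens to 85 mm and grips with 20 to 120 N. Pads are 22 mm wide; open, the fingers measure 114 mm over their backs; the gripper's body (76 mm by 85 mm) begins 54 mm behind the grasp point. The pads swing forward as they close: fully open they stand 13 mm farther back than shut.
Start: joints at [1.185, 0.333, 0.04, 1.465, -0.013, 1.343, -0.059], TCP at [0.184, -0.623, 0.25] pointing down, gripper open.
Joint ranges: [-2.58, 2.58], [-0.38, 2.09], [-1.3, 1.39], [0.25, 2.4], [-1.5, 4.64], [0.08, 2.09], [-2.65, 2.65]. Speed limits (rad/s): [2.22, 2.22, 2.79, 2.79, 3.14, 3.14, 3.14].

INTERFACE

Orientations are given as [roll, pitch, yaw] about the fixed x, y, z axes, in that order (R = Rz(yaw) Ry(pitch) Rx(roll)).
In Python, from bench import status, vision, arm gives the robot as it stands. The module is installed in compiled form; this text tells all that it offers.
- The arm moves only by the tool move_arm, never from a script. Its argument "steps" is a list of rows, each an object with "grip": the opening, from 0 (shut) to 1 (fully open); "delta_pos": the shift along the tool's x, y, z in m, a list of three; "twist": the turn about the tool's z in degrees. A call has exactly 5 rows; each row is the pose to reach, as a shift and turn from the pose commanded when the call began, along the tool's axes at that moment; what a row does not reach only later rows make up. A row lasts 1/8 s, in which the tool goes at most 62.5 mm and 10.7 degrees, less where a joint would pass 70% of its speed; a pose out of reach is approached as far as the arm can. A call with a gripper value outside its range is refused whole. The fingers move at their own pace and stop on an object; "newtons" is the grip in N (left out, the last holds). Time passes only in rows, so rows that repeat a pose let the fingers close, or fill a call up. It gives the time, the measured TCP pose, the force and the opening at its end, in the units of the state.
- status.read_state(): the state, without advancing time (a new reading comes with each control period).
- vision.snapshot(name): name is "scene" or "top" or "wrist"; returns a dict with "color" (420x560x3 uint8, blue, green, red), "intrinsics" (3x3 intrinsics, pixels), "world_from_camera" (4x4, takes a point from camera to world coordinates). Camera axes: x right, y down, z forward; pixel columns grow to the right and rows downward; lengths in m; the calibration is good to about 2 mm. A picture is of the moment at which its call begins. There is no depth.
- arm.close_job(): hands the job in, once; it reports no verdict.
The state is a dict: "t": time; "joint_pos": joint angles; "qd": joint speeds; "tau": joint torques, N m; "ee_pos": TCP position; "orientation": TCP orientation; "ft_force": force on the tool from outside, world axes, zero at the start; "wrist_torque": the same for the moment, N m; "width": opening from 0.0 (shut) to 1.0 (fully open).
Only numpy, scipy, OpenCV 4.12 (cv2) and the standard library are available. Lean on these libraries where they do the work, as an engineer would, in place of code of your own. Each camera call takes 0.05 s, during which the arm holds its last target.

## Working session

There is one attempt and no reset: what is moved stays moved. The work goes in short steps, Python scripts to look and compute and a tool call to move; the robot and the scene stay as the last step left them, time stands still between calls to the robot, and variables do not carry over. Pictures are saved under pics/ and viewed, and the job is handed in when it is done.

Besides the shell and the picture viewer there is one more tool, called after "Emit:" as name([rows], argument=value, ...), one row to a line, values as JSON. move_arm: Moves the arm, as the interface text tells. Its arguments: {"type":"object","properties":{"steps":{"type":"array"},"newtons":{"type":"number"}},"required":["steps"]}

```bash
mkdir -p pics
cat > h.py <<'E'
import numpy as np, cv2
from bench import status, vision, arm
from scipy.spatial.transform import Rotation as Rn
def snap(n,fn):
    s=vision.snapshot(n); cv2.imwrite('pics/'+fn+'.png',s['color']); np.savez('pics/'+fn+'.npz',K=s['intrinsics'],T=s['world_from_camera'],c=s['color']); return s
def load(fn):
    d=np.load('pics/'+fn+'.npz'); return d
def ray(d,u,v):
    r=np.linalg.inv(d['K'])@np.array([u,v,1.]); return d['T'][:3,3], d['T'][:3,:3]@r
def onz(d,u,v,z):
    o,r=ray(d,u,v); return o+r*(z-o[2])/r[2]
def tri(d1,p1,d2,p2):
    o1,r1=ray(d1,*p1);o2,r2=ray(d2,*p2)
    r1/=np.linalg.norm(r1);r2/=np.linalg.norm(r2)
    t=np.linalg.lstsq(np.c_[r1,-r2],o2-o1,rcond=None)[0]
    a=o1+t[0]*r1;b=o2+t[1]*r2
    return (a+b)/2,np.linalg.norm(a-b)
def proj(d,P):
    Tc=np.linalg.inv(d['T']);p=Tc[:3,:3]@np.asarray(P)+Tc[:3,3];p=d['K']@p;return p[:2]/p[2]
E
python3 - <<'E'
from h import *
np.set_printoptions(precision=4,suppress=True)
for n in('scene','top','wrist'):
    s=snap(n,n+'0'); print(n,s['intrinsics'].tolist()); print(s['world_from_camera'])
print(status.read_state())
E
```

```text
scene [[430.79613381738926, 0.0, 280.23700739622404], [0.0, 430.79613381738926, 214.59862497455964], [0.0, 0.0, 1.0]]
[[ 0.6647  0.5527 -0.5027  1.1148]
 [ 0.7471 -0.4913  0.4477 -0.4053]
 [ 0.0005 -0.6732 -0.7395  1.0539]
 [ 0.      0.      0.      1.    ]]
top [[440.415610568893, 0.0, 282.49476954172104], [0.0, 440.415610568893, 208.2816278180605], [0.0, 0.0, 1.0]]
[[-0.0116 -0.9874  0.1576  0.3469]
 [-0.9999  0.0097 -0.0123  0.1225]
 [ 0.0106 -0.1577 -0.9874  1.3525]
 [ 0.      0.      0.      1.    ]]
wrist [[311.14929222025836, 0.0, 277.79034878779174], [0.0, 311.14929222025836, 215.08946377826524], [0.0, 0.0, 1.0]]
[[ 0.2822 -0.9239 -0.2585  0.2501]
 [-0.9594 -0.2722 -0.0742 -0.6035]
 [-0.0018  0.2689 -0.9632  0.3739]
 [ 0.      0.      0.      1.    ]]
{'t': 0.15, 'joint_pos': array([ 1.1848,  0.3337,  0.0399,  1.4661, -0.0134,  1.3433, -0.0585]), 'qd': array([-0.0012, -0.0019, -0.0001, -0.004 , -0.001 , -0.0006, -0.0002]), 'tau': array([  0.0032, -65.9044,   1.3673, -40.5865,   0.0169,   0.0097,
         0.0001]), 'ee_pos': array([ 0.1838, -0.6231,  0.2496]), 'orientation': array([ 3.1415,  0.0012, -1.284 ]), 'ft_force': array([0.0632, 0.4115, 0.1365]), 'wrist_torque': array([-0.0422,  0.0077, -0.0031]), 'width': 0.9990383612970275}
```

View pics/scene0.png

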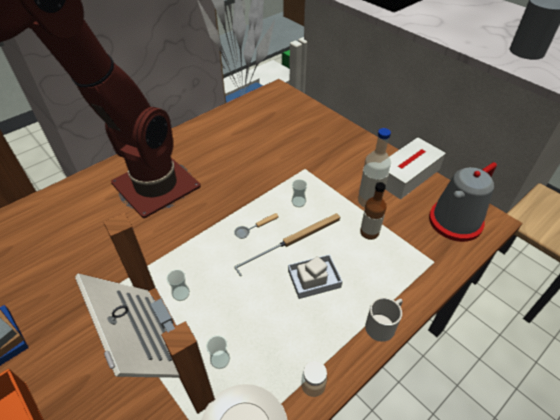

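View pics/top0.png

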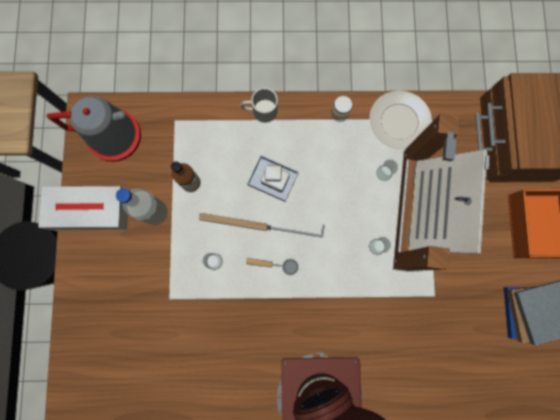

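View pics/wrist0.png

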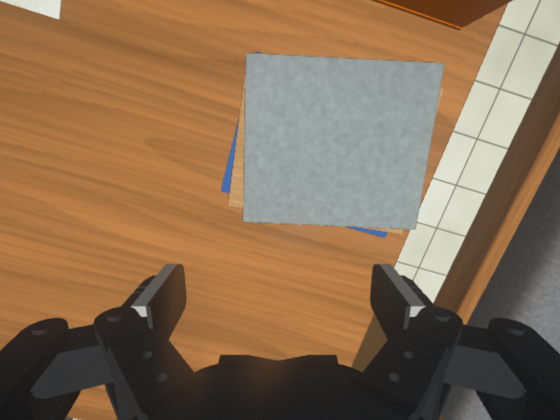

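The top view shows the pole at about (200..322, 215..235), with its finger pointing up the image (+x). The vent is on the right, with the flap leaning to -y and the eye near (462,200). In the scene view the eye is near (120,313). I'll zoom in on these.

Run:
```python
from h import *
a=load('scene0')['c'];b=load('top0')['c']
cv2.imwrite('pics/z1.png',cv2.resize(a[200:420,60:260],None,fx=3.5,fy=2.7) if 0 else cv2.resize(a[210:410,70:270],None,fx=3,fy=3,interpolation=cv2.INTER_CUBIC))
cv2.imwrite('pics/z2.png',cv2.resize(b[110:280,370:500],None,fx=3.5,fy=3.5,interpolation=cv2.INTER_CUBIC))
cv2.imwrite('pics/z3.png',cv2.resize(b[140:280,190:340],None,fx=4,fy=4,interpolation=cv2.INTER_CUBIC))
```

```text
(no output)
```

View pics/z1.png

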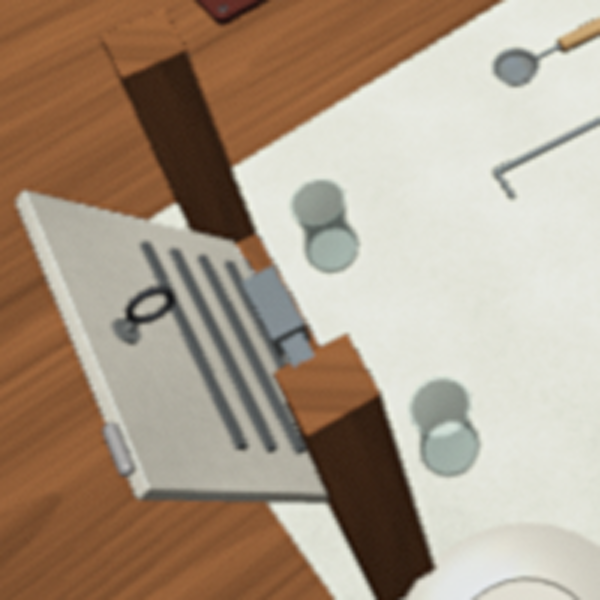

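View pics/z2.png

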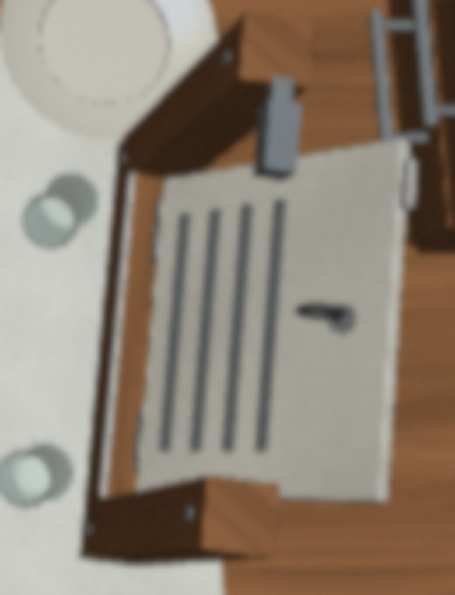

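View pics/z3.png

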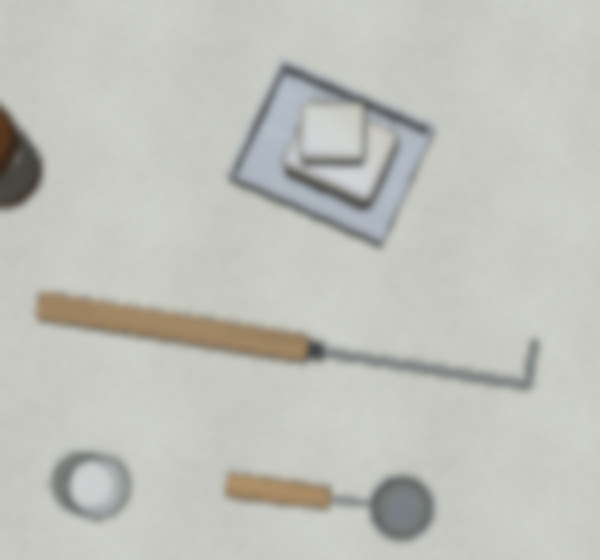

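Run:
```python
from h import *
np.set_printoptions(precision=4,suppress=True)
A=load('scene0');B=load('top0')
z1=lambda u,v:((u+.5)/3-.5+70,(v+.5)/3-.5+210)
z2=lambda u,v:((u+.5)/3.5-.5+370,(v+.5)/3.5-.5+110)
z3=lambda u,v:((u+.5)/4-.5+190,(v+.5)/4-.5+140)
print('pole handle back/front mid', onz(B,*z3(38,307),.022), onz(B,*z3(309,347),.022))
print('shaft front/tip', onz(B,*z3(529,384),.013), onz(B,*z3(535,341),.013))
print('posts top'); 
for p in [(243,12),(312,20),(303,82),(240,75)]: print('+y top',onz(B,*z2(*p),.32))
for p in [(207,478),(277,485),(270,558),(203,545)]: print('-y top',onz(B,*z2(*p),.32))
for p in [(275,375),(348,337),(382,392),(310,433)]: print('+y sc',onz(A,*z1(*p),.32))
for p in [(103,40),(165,10),(190,50),(122,77)]: print('-y sc',onz(A,*z1(*p),.32))
for p in [(120,150),(85,555)]: print('front bottom',onz(B,*z2(*p),0))
print('eye',tri(A,z1(151,304),B,z2(316,313)))
print('flap top corners', tri(A,z1(22,195),B,z2(387,499)),tri(A,z1(145,497),B,z2(407,140)))
for n,p in dict(glass1=(60,215),glass2=(33,475)).items(): print(n,onz(B,*z2(*p),.0))
```

```text
pole handle back/front mid [0.5368 0.36   0.022 ] [0.504 0.154 0.022]
shaft front/tip [ 0.4749 -0.0135  0.013 ] [ 0.5079 -0.0189  0.013 ]
posts top
+y top [ 0.7459 -0.2797  0.32  ]
+y top [ 0.7396 -0.3282  0.32  ]
+y top [ 0.6942 -0.3184  0.32  ]
+y top [ 0.6996 -0.2745  0.32  ]
-y top [ 0.418  -0.2332  0.32  ]
-y top [ 0.4128 -0.28    0.32  ]
-y top [ 0.3643 -0.2719  0.32  ]
-y top [ 0.3734 -0.2276  0.32  ]
+y sc [ 0.6936 -0.3225  0.32  ]
+y sc [ 0.7017 -0.2749  0.32  ]
+y sc [ 0.7464 -0.2799  0.32  ]
+y sc [ 0.7397 -0.3265  0.32  ]
-y sc [ 0.3702 -0.2762  0.32  ]
-y sc [ 0.3733 -0.2264  0.32  ]
-y sc [ 0.4227 -0.232   0.32  ]
-y sc [ 0.4131 -0.2823  0.32  ]
front bottom [ 0.7388 -0.2831  0.    ]
front bottom [ 0.3741 -0.2323  0.    ]
eye (array([ 0.5434, -0.3498,  0.2406]), np.float64(0.0020230236548625176))
flap top corners (array([ 0.4067, -0.3811,  0.2567]), np.float64(0.0031899545927531574)) (array([ 0.6719, -0.4201,  0.2527]), np.float64(0.0025556381674865206))
glass1 [ 0.6786 -0.2254  0.    ]
glass2 [ 0.4443 -0.1901  0.    ]
```

```bash
cat >> h.py <<'E'
def plan(P,yaw=None):
    s=status.read_state();R=Rn.from_euler('xyz',s['orientation']).as_matrix()
    d=R.T@(np.asarray(P)-s['ee_pos']); print('t',s['t'],'pos',s['ee_pos'],'rpy',s['orientation'],'F',s['ft_force'],'w',s['width']); print('delta tool',d.round(4))
    if yaw is not None:
        dy=(yaw-s['orientation'][2]+np.pi)%(2*np.pi)-np.pi; print('twist deg',-np.degrees(dy).round(2))
np.set_printoptions(precision=4,suppress=True)
E
python3 - <<'E'
from h import *
B=load('top0')
z3=lambda u,v:((u+.5)/4-.5+190,(v+.5)/4-.5+140)
for n,p,z in [('spoon hb',(228,472),.01),('spoon hf',(330,486),.01),('bowl r',(434,507),.01),('bowl t',(400,476),.01),('glass rim t',(95,450),.088),('glassr',(131,485),.088),('tray bl',(232,180),.03),('tray br',(380,245),.03),('amber base',(20,207),0)]: print(n,onz(B,*z3(*p),z))
plan([.5147,.2225,.5],-.164)
E
```

```text
spoon hb [0.4108 0.2162 0.01  ]
spoon hf [0.3994 0.139  0.01  ]
bowl r [0.3827 0.0605 0.01  ]
bowl t [0.4063 0.0859 0.01  ]
glass rim t [0.4238 0.3057 0.088 ]
glassr [0.3986 0.2798 0.088 ]
tray bl [0.6324 0.212  0.03  ]
tray br [0.5807 0.0992 0.03  ]
amber base [0.6189 0.3794 0.    ]
t 0.15 pos [ 0.1838 -0.6231  0.2496] rpy [ 3.1415  0.0012 -1.284 ] F [0.0632 0.4115 0.1365] w 0.9990383612970275
delta tool [-0.7178 -0.5566 -0.2495]
twist deg -64.17
```

Emit:
move_arm([
  {"grip":1,"delta_pos":[0,0,-0.06],"twist":-8},
  {"grip":1,"delta_pos":[0,0,-0.12],"twist":-16},
  {"grip":1,"delta_pos":[0,0,-0.18],"twist":-24},
  {"grip":1,"delta_pos":[0,0,-0.24],"twist":-32},
  {"grip":1,"delta_pos":[-0.03,-0.045,-0.25],"twist":-32},
])

```text
t: 0.78
ee_pos: [0.2162, -0.5845, 0.504]
orientation: [3.138, -0.005, -0.73]
ft_force: [1.1, -0.2, -0.2]
width: 1.003
```

Run:
```python
from h import *
plan([.5,-.2,.5],-.164)
plan([.5147,.2225,.3],-.164)
```

```text
t 0.775 pos [ 0.2162 -0.5845  0.504 ] rpy [ 3.1377 -0.0048 -0.7296] F [ 1.1427 -0.2062 -0.2363] w 1.003056431375202
delta tool [-0.0448 -0.4758  0.0019]
twist deg -32.41
t 0.775 pos [ 0.2162 -0.5845  0.504 ] rpy [ 3.1377 -0.0048 -0.7296] F [ 1.1427 -0.2062 -0.2363] w 1.003056431375202
delta tool [-0.3164 -0.8014  0.1994]
twist deg -32.41
```

Emit:
move_arm([
  {"grip":1,"delta_pos":[0,-0.06,0],"twist":-6},
  {"grip":1,"delta_pos":[-0.01,-0.12,0],"twist":-12},
  {"grip":1,"delta_pos":[-0.02,-0.18,0],"twist":-18},
  {"grip":1,"delta_pos":[-0.03,-0.24,0],"twist":-24},
  {"grip":1,"delta_pos":[-0.045,-0.3,0],"twist":-30},
])

```text
t: 1.4
ee_pos: [0.3847, -0.3257, 0.5]
orientation: [-3.142, 0.0, -0.198]
ft_force: [1.5, -1.5, 0.5]
width: 1.006
```

Run:
```python
from h import *
plan([.5147,.2225,.3],-.164)
```

```text
t 1.4 pos [ 0.3847 -0.3257  0.5   ] rpy [-3.1415  0.0003 -0.1984] F [ 1.4561 -1.502   0.5204] w 1.0058637598180802
delta tool [ 0.0195 -0.5631  0.2001]
twist deg -1.97
```

Emit:
move_arm([
  {"grip":1,"delta_pos":[0.02,-0.06,0],"twist":-1},
  {"grip":1,"delta_pos":[0.03,-0.12,0],"twist":-2},
  {"grip":1,"delta_pos":[0.03,-0.18,0],"twist":-2},
  {"grip":1,"delta_pos":[0.03,-0.24,0.03],"twist":-2},
  {"grip":1,"delta_pos":[0.03,-0.3,0.06],"twist":-2},
])

```text
t: 2.02
ee_pos: [0.4719, -0.0459, 0.4437]
orientation: [3.141, -0.001, -0.167]
ft_force: [1.6, -0.0, 0.4]
width: 1.0
```

Emit:
move_arm([
  {"grip":1,"delta_pos":[0,-0.06,0.04],"twist":0},
  {"grip":1,"delta_pos":[-0.005,-0.12,0.08],"twist":0},
  {"grip":1,"delta_pos":[-0.01,-0.18,0.12],"twist":0},
  {"grip":1,"delta_pos":[-0.01,-0.23,0.16],"twist":0},
  {"grip":1,"delta_pos":[-0.01,-0.23,0.2],"twist":0},
])

```text
t: 2.65
ee_pos: [0.5004, 0.1837, 0.2451]
orientation: [-3.139, -0.003, -0.164]
ft_force: [1.1, -1.0, -0.5]
width: 0.996
```

Run:
```python
from h import *
snap('wrist','w1')
plan([.5147,.2225,.023],-.164)
```

```text
t 2.7 pos [0.4967 0.1843 0.2368] rpy [ 3.1408  0.0073 -0.1621] F [-4.1572  0.2594 -6.4493] w 1.0033163010311656
delta tool [ 0.0131 -0.0408  0.2137]
twist deg 0.11
```

View pics/w1.png

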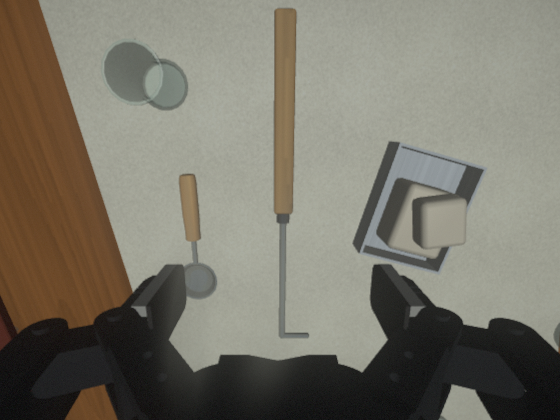

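The wrist view shows the handle from (285,10) to (284,213) and the hook corner at (283,335), with the area around the grip clear. I'll check the pole axis in this view.

Run:
```python
from h import *
W=load('w1');g=W['c']
a,b,c=onz(W,285.5,10,.022),onz(W,283.5,213,.022),onz(W,283,335,.011)
print(a,b,c,np.linalg.norm(a-b)); u=(c-a)[:2];u/=np.linalg.norm(u);print(np.arctan2(u[1],u[0]), a[:2]+.14*u, b[:2]-.07*u)
```

```text
[0.539  0.3608 0.022 ] [0.5042 0.1576 0.022 ] [ 0.4764 -0.0122  0.011 ] 0.20611924320130504
-1.737078434868972 [0.5158 0.2227] [0.5158 0.2267]
```

Emit:
move_arm([
  {"grip":1,"delta_pos":[0.006,-0.02,0.04],"twist":0},
  {"grip":1,"delta_pos":[0.012,-0.04,0.08],"twist":0},
  {"grip":1,"delta_pos":[0.012,-0.04,0.12],"twist":0},
  {"grip":1,"delta_pos":[0.012,-0.04,0.15],"twist":0},
  {"grip":1,"delta_pos":[0.012,-0.04,0.15],"twist":0},
])

```text
t: 3.32
ee_pos: [0.517, 0.217, 0.093]
orientation: [3.14, 0.004, -0.167]
ft_force: [-0.4, -0.9, 0.7]
width: 0.998
```

Run:
```python
from h import *
snap('wrist','w2')
plan([.5152,.2235,.023],-.166)
```

```text
t 3.375 pos [0.5182 0.2176 0.0949] rpy [ 3.141   0.0018 -0.1669] F [0.6981 0.4691 0.3708] w 1.0001620392991157
delta tool [-0.0038 -0.0053  0.0719]
twist deg -0.05
```

View pics/w2.png

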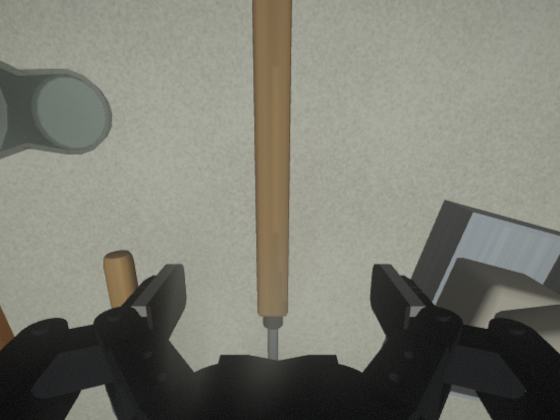

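The handle is centred between the jaws to within about 4 mm, so I'll go down and grip.

Emit:
move_arm([
  {"grip":1,"delta_pos":[-0.004,-0.005,0.025],"twist":0},
  {"grip":1,"delta_pos":[-0.004,-0.005,0.05],"twist":0},
  {"grip":1,"delta_pos":[-0.004,-0.005,0.068],"twist":0},
  {"grip":1,"delta_pos":[-0.004,-0.005,0.071],"twist":0},
  {"grip":1,"delta_pos":[-0.004,-0.005,0.071],"twist":0},
])

```text
t: 4.0
ee_pos: [0.5161, 0.2237, 0.025]
orientation: [-3.141, -0.001, -0.167]
ft_force: [-1.2, -0.3, -0.7]
width: 1.0
```

Emit:
move_arm([
  {"grip":0.5,"delta_pos":[0,0,0],"twist":0},
  {"grip":0.3,"delta_pos":[0,0,0],"twist":0},
  {"grip":0.1,"delta_pos":[0,0,0],"twist":0},
  {"grip":0.1,"delta_pos":[0,0,0],"twist":0},
  {"grip":0.1,"delta_pos":[0,0,0],"twist":0},
], newtons=100)

```text
t: 4.62
ee_pos: [0.5157, 0.2235, 0.0248]
orientation: [3.141, -0.0, -0.167]
ft_force: [-2.3, -0.2, 5.8]
width: 0.23
```

Emit:
move_arm([
  {"grip":0,"delta_pos":[0,0,0],"twist":0},
  {"grip":0,"delta_pos":[0,0,0],"twist":0},
  {"grip":0,"delta_pos":[0,0,-0.005],"twist":0},
  {"grip":0,"delta_pos":[0,0,-0.02],"twist":0},
  {"grip":0,"delta_pos":[0,0,-0.04],"twist":0},
], newtons=100)

```text
t: 5.25
ee_pos: [0.5154, 0.2235, 0.0653]
orientation: [3.142, 0.0, -0.167]
ft_force: [0.5, -1.2, -1.1]
width: 0.231
```

Run:
```python
from h import *
snap('wrist','w3');snap('scene','s3')
plan([.5152,.2235,.023],-.166)
```

```text
t 5.35 pos [0.5171 0.2244 0.0673] rpy [-3.1394 -0.0039 -0.167 ] F [ 0.0762  0.2867 -1.0061] w 0.22835489349102422
delta tool [-0.0019  0.0013  0.0443]
twist deg -0.06
```

View pics/w3.png

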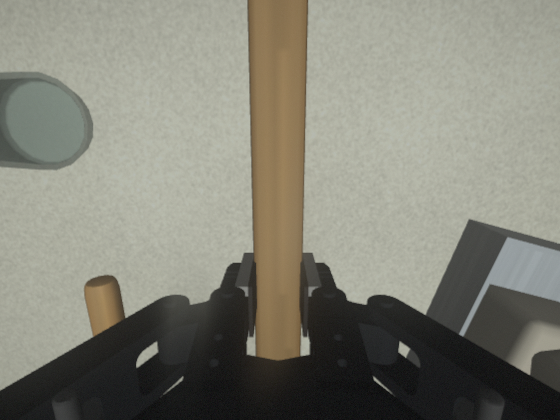

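View pics/s3.png

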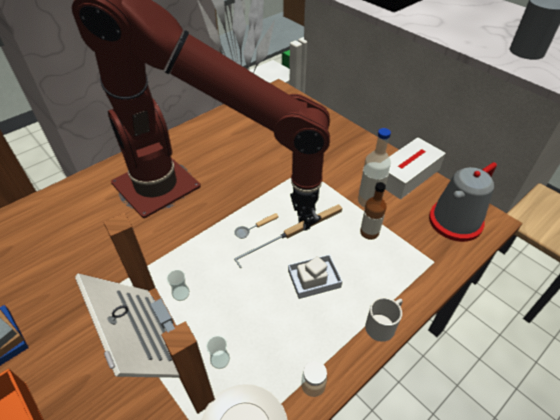

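The grip is good: opening 0.23 (about 20 mm), pole level and lifted. Next I'll raise it and work out the staging pose.

```bash
cat >> h.py <<'E'
VC=np.array([.5566,-.2773]); VY=np.array([.990,-.141]);VY/=np.linalg.norm(VY); VX=np.array([VY[1],-VY[0]])
VYAW=np.arctan2(VX[1],VX[0])+np.pi/2
DX,DY,DZ=.240,.018,-.0138
def tcp_for(xv,yv,z):  # hook point in vent frame -> tcp
    p=VC+(xv-DX)*VX+(yv-DY)*VY; return [p[0],p[1],z-DZ]
def vf(P): d=np.asarray(P)[:2]-VC; return np.array([d@VX,d@VY,P[2]])
E
python3 - <<'E'
from h import *
print(VYAW); t=tcp_for(-.06,-.032,.242);print(t); plan(t,VYAW)
E
```

```text
-0.14147278649215766
[np.float64(0.5493999315990253), np.float64(0.026752888516161435), 0.25579999999999997]
t 5.35 pos [0.5171 0.2244 0.0673] rpy [-3.1394 -0.0039 -0.167 ] F [ 0.0762  0.2867 -1.0061] w 0.22835489349102422
delta tool [ 0.0654  0.1891 -0.1887]
twist deg -1.46
```

Emit:
move_arm([
  {"grip":0,"delta_pos":[0,0,-0.04],"twist":0},
  {"grip":0,"delta_pos":[0,0,-0.08],"twist":0},
  {"grip":0,"delta_pos":[0.01,0.02,-0.12],"twist":-0.5},
  {"grip":0,"delta_pos":[0.02,0.05,-0.16],"twist":-1},
  {"grip":0,"delta_pos":[0.03,0.08,-0.188],"twist":-1.5},
])

```text
t: 5.98
ee_pos: [0.5321, 0.1389, 0.2542]
orientation: [-3.141, -0.002, -0.14]
ft_force: [0.9, -0.1, -1.7]
width: 0.23
```

Emit:
move_arm([
  {"grip":0,"delta_pos":[0.01,0.04,0],"twist":0},
  {"grip":0,"delta_pos":[0.02,0.07,0],"twist":0},
  {"grip":0,"delta_pos":[0.03,0.095,0],"twist":0},
  {"grip":0,"delta_pos":[0.033,0.105,0],"twist":0},
  {"grip":0,"delta_pos":[0.033,0.105,0],"twist":0},
])

```text
t: 6.6
ee_pos: [0.5496, 0.031, 0.2521]
orientation: [-3.141, 0.0, -0.142]
ft_force: [-0.2, 1.4, -1.5]
width: 0.229
```

Run:
```python
from h import *
plan(tcp_for(-.06,-.032,.242),VYAW)
a=snap('scene','s4')['color'];b=snap('top','t4')['color']
plan(tcp_for(-.06,-.032,.242),VYAW)
cv2.imwrite('pics/z4.png',cv2.resize(a[210:410,70:270],None,fx=3,fy=3,interpolation=cv2.INTER_CUBIC))
cv2.imwrite('pics/z5.png',cv2.resize(b[110:280,300:500],None,fx=3.5,fy=3.5,interpolation=cv2.INTER_CUBIC))
```

```text
t 6.6 pos [0.5496 0.031  0.2521] rpy [-3.1414  0.0002 -0.1415] F [-0.1573  1.3569 -1.5242] w 0.2287544559097612
delta tool [ 0.0004  0.0042 -0.0037]
twist deg -0.0
t 6.7 pos [0.5495 0.0325 0.2523] rpy [-3.141   0.     -0.1392] F [ 1.0835 -0.1203 -1.9873] w 0.2327592045546653
delta tool [ 0.0007  0.0057 -0.0035]
twist deg 0.13
```

View pics/z4.png

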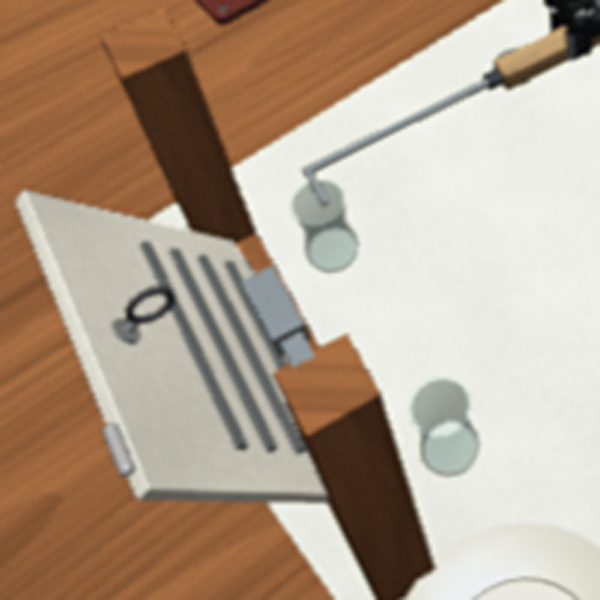

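View pics/z5.png

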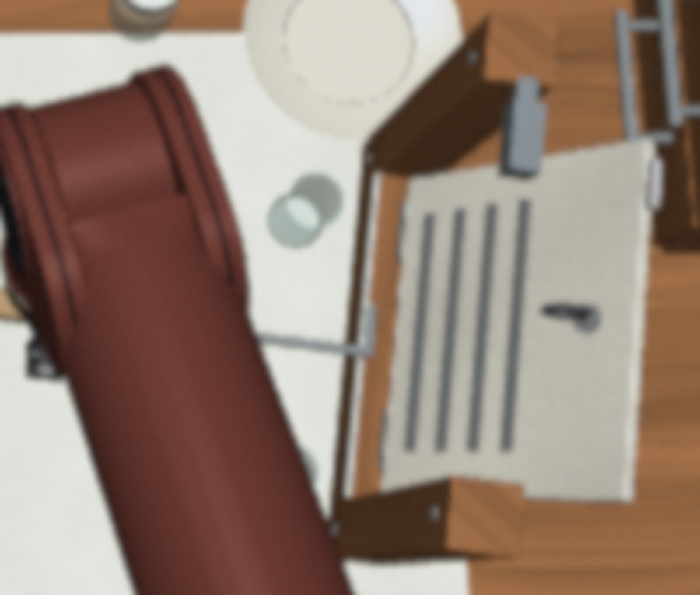

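The scene crop shows the hook corner at (308,173) and the tip at (324,202). In the top crop they are at (369,352) and (370,306), and the view of the eye is unobstructed.

Run:
```python
from h import *
A=load('s4');B=load('t4')
z1=lambda u,v:((u+.5)/3-.5+70,(v+.5)/3-.5+210)
z5=lambda u,v:((u+.5)/3.5-.5+300,(v+.5)/3.5-.5+110)
c,e1=tri(A,z1(308,172),B,z5(368,353)); t,e2=tri(A,z1(324,202),B,z5(370,306)); e,e3=tri(A,z1(151,304),B,z5(561,312))
e4=tri(A,z1(151,304),B,z5(563,312))[0]
print(vf(c),e1,vf(t),e2,np.linalg.norm(c-t),'eye',vf(e),e3,vf(e4))
s=status.read_state()['ee_pos']; print('pred corner', vf(s)+[.24,0,DZ],'pred tip',vf(s)+[.24,.0365,DZ])
# expected eye projection for theta .605
th=.605; x=.18*np.sin(th)-.034*np.cos(th);z=.075+.18*np.cos(th)+.034*np.sin(th)
for y in(-.003,0):
  P=np.r_[VC+x*VX+y*VY,z];pa=proj(A,P);pb=proj(B,P);print(x,z,(pa-[70,210])*3+1,(pb-[300,110])*3.5+1.25)
```

```text
[-0.0652 -0.0502  0.2369] 0.00018482558382541806 [-0.0654 -0.016   0.2384] 0.0035606952320768248 0.03424762482271249 eye [ 0.0735 -0.0023  0.2413] 0.0023258451508211156 [ 0.074  -0.0021  0.242 ]
pred corner [-0.0657 -0.0507  0.2385] pred tip [-0.0657 -0.0142  0.2385]
0.07441210240710108 0.242388288166631 [150.6799 303.0405] [564.3778 313.4942]
0.07441210240710108 0.242388288166631 [152.1448 306.199 ] [564.6456 309.5132]
```

Measurements and prediction agree to within 2 mm. I'll advance beside the eye, with the finger still to its -y side.

Emit:
move_arm([
  {"grip":0,"delta_pos":[-0.003,0.03,-0.004],"twist":0},
  {"grip":0,"delta_pos":[-0.003,0.065,-0.004],"twist":0},
  {"grip":0,"delta_pos":[-0.003,0.1,-0.004],"twist":0},
  {"grip":0,"delta_pos":[-0.003,0.13,-0.004],"twist":0},
  {"grip":0,"delta_pos":[-0.003,0.1385,-0.004],"twist":0},
])

```text
t: 7.32
ee_pos: [0.5271, -0.1065, 0.2561]
orientation: [3.141, 0.0, -0.142]
ft_force: [0.2, 0.7, -1.1]
width: 0.233
```

Emit:
move_arm([
  {"grip":0,"delta_pos":[0,0,0],"twist":0},
  {"grip":0,"delta_pos":[0,0,0],"twist":0},
  {"grip":0,"delta_pos":[0,0,0],"twist":0},
  {"grip":0,"delta_pos":[0,0,0],"twist":0},
  {"grip":0,"delta_pos":[0,0,0],"twist":0},
])

```text
t: 7.95
ee_pos: [0.5274, -0.1055, 0.2562]
orientation: [-3.142, -0.0, -0.141]
ft_force: [0.2, -0.5, -0.6]
width: 0.228
```

Run:
```python
from h import *
a=snap('scene','s5')['color'];b=snap('top','t5')['color']
plan(tcp_for(.074,-.032,.242),VYAW)
cv2.imwrite('pics/z6.png',cv2.resize(a[260:380,70:190],None,fx=5,fy=5,interpolation=cv2.INTER_CUBIC))
cv2.imwrite('pics/z7.png',cv2.resize(b[150:250,400:500],None,fx=6,fy=6,interpolation=cv2.INTER_CUBIC))
```

```text
t 8.05 pos [ 0.5274 -0.1057  0.2562] rpy [-3.1415  0.     -0.1407] F [-0.0598 -0.7481 -1.0712] w 0.22944869294815584
delta tool [ 0.0031 -0.0002  0.0004]
twist deg 0.04
```

View pics/z6.png

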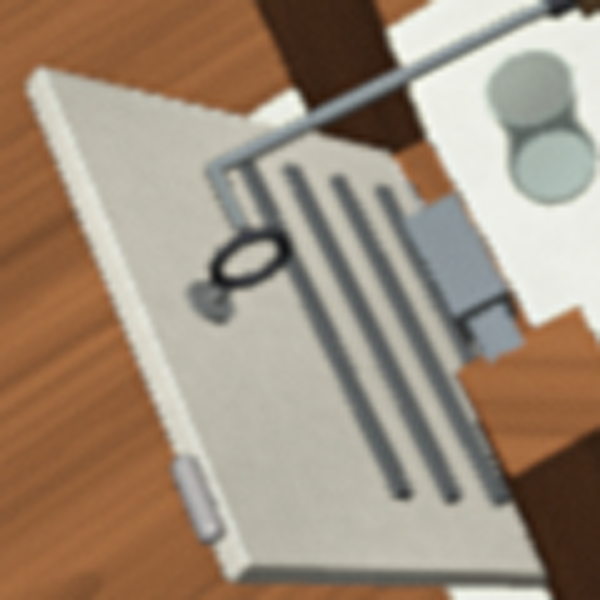

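View pics/z7.png

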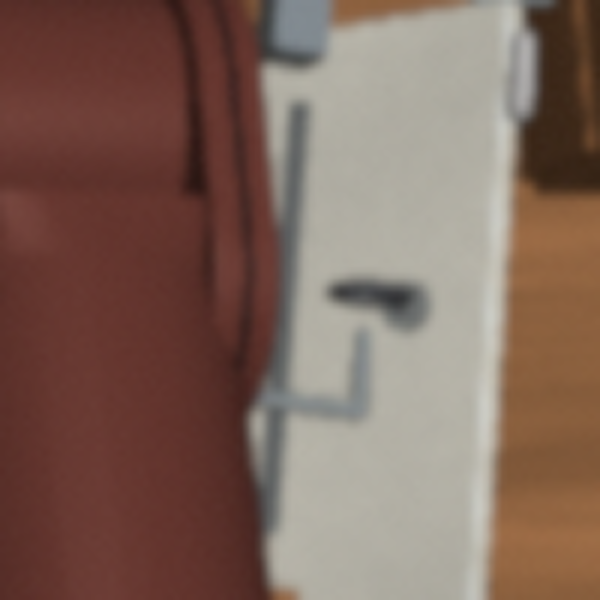

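View pics/s5.png

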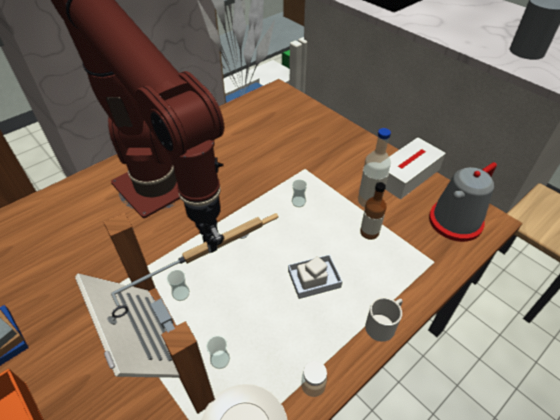

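The finger line passes through the middle of the ring in both crops: ring centre near (251,258) in the scene crop and column ~363 in the top crop. I'll slide it in along +y.

Emit:
move_arm([
  {"grip":0,"delta_pos":[0.007,0,0],"twist":0},
  {"grip":0,"delta_pos":[0.015,0,0],"twist":0},
  {"grip":0,"delta_pos":[0.023,0,0],"twist":0},
  {"grip":0,"delta_pos":[0.03,0,0],"twist":0},
  {"grip":0,"delta_pos":[0.033,0,0],"twist":0},
])

```text
t: 8.68
ee_pos: [0.5605, -0.1104, 0.256]
orientation: [-3.141, 0.0, -0.141]
ft_force: [0.2, -0.4, -0.8]
width: 0.227
```

Run:
```python
from h import *
a=snap('scene','s6')['color'];b=snap('top','t6')['color']
plan(tcp_for(.074,-.002,.242),VYAW)
o=np.hstack([cv2.resize(a[280:350,80:150],None,fx=5.6,fy=5.6,interpolation=cv2.INTER_CUBIC),cv2.resize(b[165:235,420:490],None,fx=5.6,fy=5.6,interpolation=cv2.INTER_CUBIC)])
cv2.imwrite('pics/z8.png',o)
```

```text
t 8.775 pos [ 0.5603 -0.1103  0.256 ] rpy [-3.1412  0.0002 -0.1407] F [-0.672  -0.0458 -0.0784] w 0.23204951381772648
delta tool [-0.0001 -0.0002  0.0002]
twist deg 0.04
```

View pics/z8.png

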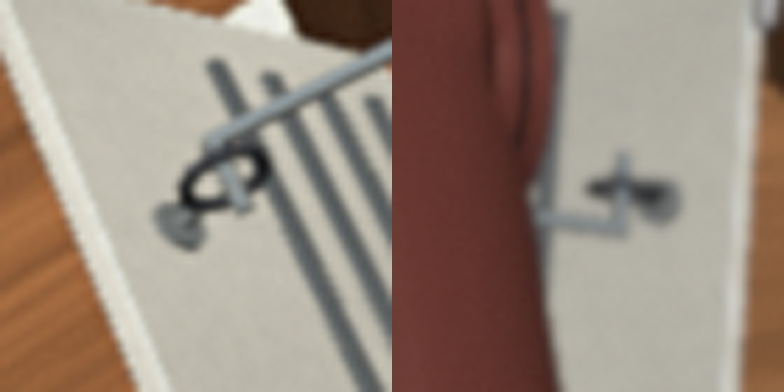

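The finger is threaded through the ring with no contact force. Next I'll work out the pull arc.

Run:
```python
from h import *
p0=.605-.1867
e0=.1832*np.array([np.sin(p0),np.cos(p0)])
for th in [.605,.56,.50,.45,.4,.35,.3,.25,.2,.15,.12,.1,.08,.06,.04,.02,0,-.02]:
    p=th-.1867; h=.1832*np.array([np.sin(p),np.cos(p)])+.0085*np.array([-np.cos(p),np.sin(p)])
    print(th,'tool y %.4f  z %.4f'%(h[0]-e0[0],-(h[1]-e0[1])))
```

```text
0.605 tool y -0.0078  z -0.0035
0.56 tool y -0.0155  z -0.0063
0.5 tool y -0.0260  z -0.0095
0.45 tool y -0.0349  z -0.0117
0.4 tool y -0.0439  z -0.0134
0.35 tool y -0.0530  z -0.0147
0.3 tool y -0.0622  z -0.0156
0.25 tool y -0.0713  z -0.0160
0.2 tool y -0.0805  z -0.0159
0.15 tool y -0.0896  z -0.0154
0.12 tool y -0.0951  z -0.0148
0.1 tool y -0.0987  z -0.0144
0.08 tool y -0.1024  z -0.0138
0.06 tool y -0.1060  z -0.0133
0.04 tool y -0.1096  z -0.0126
0.02 tool y -0.1132  z -0.0118
0 tool y -0.1168  z -0.0110
-0.02 tool y -0.1203  z -0.0102
```

Emit:
move_arm([
  {"grip":0,"delta_pos":[0,-0.004,-0.002],"twist":0},
  {"grip":0,"delta_pos":[0,-0.008,-0.0035],"twist":0},
  {"grip":0,"delta_pos":[0,-0.012,-0.005],"twist":0},
  {"grip":0,"delta_pos":[0,-0.016,-0.0065],"twist":0},
  {"grip":0,"delta_pos":[0,-0.021,-0.008],"twist":0},
])

```text
t: 9.4
ee_pos: [0.5629, -0.0897, 0.2643]
orientation: [3.141, 0.0, -0.141]
ft_force: [-0.8, -3.6, -2.1]
width: 0.227
```

Run:
```python
from h import *
a=snap('scene','s7')['color'];b=snap('top','t7')['color']
s=status.read_state();print(vf(s['ee_pos'])+[.24,.018,DZ],s['ft_force'],s['wrist_torque'],s['ft_force'][:2]@VX)
o=np.hstack([cv2.resize(a[280:350,80:150],None,fx=5.6,fy=5.6,interpolation=cv2.INTER_CUBIC),cv2.resize(b[165:235,420:490],None,fx=5.6,fy=5.6,interpolation=cv2.INTER_CUBIC)])
cv2.imwrite('pics/z9.png',o)
```

```text
[ 0.0524 -0.0022  0.2506] [-0.4112 -1.5369 -1.2253] [-0.4301  0.1233 -0.1422] 1.5795568635349473
```

View pics/z9.png

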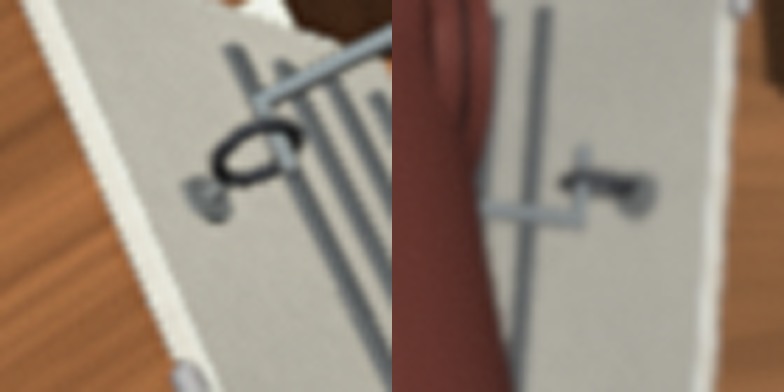

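The flap is following, with about 2–4 N and the finger against the front of the ring. I'll continue along the arc.

Emit:
move_arm([
  {"grip":0,"delta_pos":[0,-0.006,-0.0018],"twist":0},
  {"grip":0,"delta_pos":[0,-0.012,-0.0033],"twist":0},
  {"grip":0,"delta_pos":[0,-0.018,-0.0046],"twist":0},
  {"grip":0,"delta_pos":[0,-0.024,-0.0056],"twist":0},
  {"grip":0,"delta_pos":[0,-0.03,-0.0065],"twist":0},
])

```text
t: 10.12
ee_pos: [0.5672, -0.0594, 0.2707]
orientation: [-3.141, 0.0, -0.141]
ft_force: [0.3, -2.8, -1.6]
width: 0.232
```

Emit:
move_arm([
  {"grip":0,"delta_pos":[0,-0.006,-0.0009],"twist":0},
  {"grip":0,"delta_pos":[0,-0.012,-0.0013],"twist":0},
  {"grip":0,"delta_pos":[0,-0.018,-0.0015],"twist":0},
  {"grip":0,"delta_pos":[0,-0.024,-0.0015],"twist":0},
  {"grip":0,"delta_pos":[0,-0.03,-0.0014],"twist":0},
])

```text
t: 10.75
ee_pos: [0.5714, -0.0297, 0.272]
orientation: [-3.141, 0.0, -0.141]
ft_force: [-0.6, -4.0, -1.9]
width: 0.232
```

Run:
```python
from h import *
a=snap('scene','s8')['color']
s=status.read_state();print(vf(s['ee_pos'])+[.24,.018,DZ],s['ft_force'],s['wrist_torque'],s['ft_force'][:2]@VX)
cv2.imwrite('pics/z10.png',cv2.resize(a[230:380,80:230],None,fx=4,fy=4,interpolation=cv2.INTER_CUBIC))
```

```text
[-0.0082 -0.0023  0.2583] [-0.6889 -1.8592 -2.5649] [-0.3722  0.086  -0.1135] 1.937738407112372
```

View pics/z10.png

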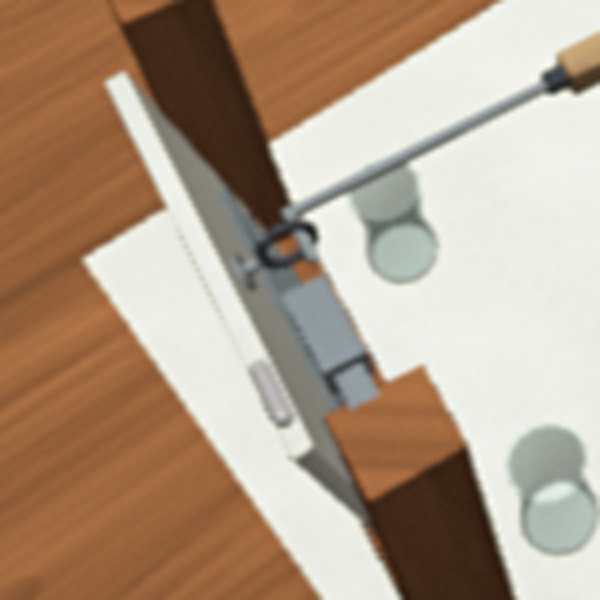

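Emit:
move_arm([
  {"grip":0,"delta_pos":[0,-0.004,0.0002],"twist":0},
  {"grip":0,"delta_pos":[0,-0.008,0.0005],"twist":0},
  {"grip":0,"delta_pos":[0,-0.012,0.0009],"twist":0},
  {"grip":0,"delta_pos":[0,-0.016,0.0013],"twist":0},
  {"grip":0,"delta_pos":[0,-0.02,0.0018],"twist":0},
])

```text
t: 11.42
ee_pos: [0.5742, -0.0101, 0.2702]
orientation: [-3.142, 0.0, -0.141]
ft_force: [-1.3, -3.7, -2.1]
width: 0.231
```

Emit:
move_arm([
  {"grip":0,"delta_pos":[0,-0.0015,0.0003],"twist":0},
  {"grip":0,"delta_pos":[0,-0.003,0.0006],"twist":0},
  {"grip":0,"delta_pos":[0,-0.0045,0.0009],"twist":0},
  {"grip":0,"delta_pos":[0,-0.006,0.0012],"twist":0},
  {"grip":0,"delta_pos":[0,-0.0075,0.0015],"twist":0},
])

```text
t: 12.05
ee_pos: [0.5752, -0.0065, 0.2686]
orientation: [3.137, -0.0, -0.144]
ft_force: [-0.7, -14.1, -1.6]
width: 0.229
```

Run:
```python
from h import *
a=snap('scene','s9')['color']
s=status.read_state();print(vf(s['ee_pos'])+[.24,.018,DZ],s['ft_force'],s['wrist_torque'],s['ft_force'][:2]@VX)
cv2.imwrite('pics/z11.png',cv2.resize(a[230:380,80:230],None,fx=4,fy=4,interpolation=cv2.INTER_CUBIC))
```

```text
[-0.0308 -0.0017  0.2547] [ -0.2625 -12.3546  -2.8509] [-2.6008  0.1173  0.0926] 12.268215025019783
```

View pics/z11.png

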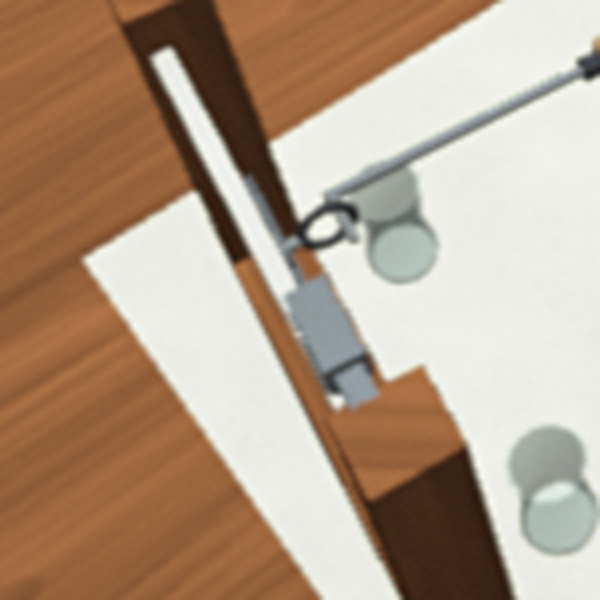

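The catch is resisting at about 12 N, and the arm lags by about 4 mm. I'll keep pulling slowly.

Emit:
move_arm([
  {"grip":0,"delta_pos":[0,-0.0015,0.0003],"twist":0},
  {"grip":0,"delta_pos":[0,-0.003,0.0006],"twist":0},
  {"grip":0,"delta_pos":[0,-0.0045,0.0009],"twist":0},
  {"grip":0,"delta_pos":[0,-0.006,0.0012],"twist":0},
  {"grip":0,"delta_pos":[0,-0.007,0.0015],"twist":0},
])

```text
t: 12.72
ee_pos: [0.5763, 0.004, 0.2675]
orientation: [3.141, -0.0, -0.141]
ft_force: [-1.2, -5.4, -0.1]
width: 0.229
```

Run:
```python
from h import *
a=snap('scene','s10')['color']
s=status.read_state();print(vf(s['ee_pos'])+[.24,.018,DZ],s['ft_force'],s['wrist_torque'],s['ft_force'][:2]@VX)
cv2.imwrite('pics/z12.png',cv2.resize(a[230:380,80:230],None,fx=4,fy=4,interpolation=cv2.INTER_CUBIC))
```

```text
[-0.0412 -0.0022  0.2536] [ 0.142  -3.82   -0.6078] [-0.9243  0.0669 -0.0499] 3.761867292796604
```

View pics/z12.png

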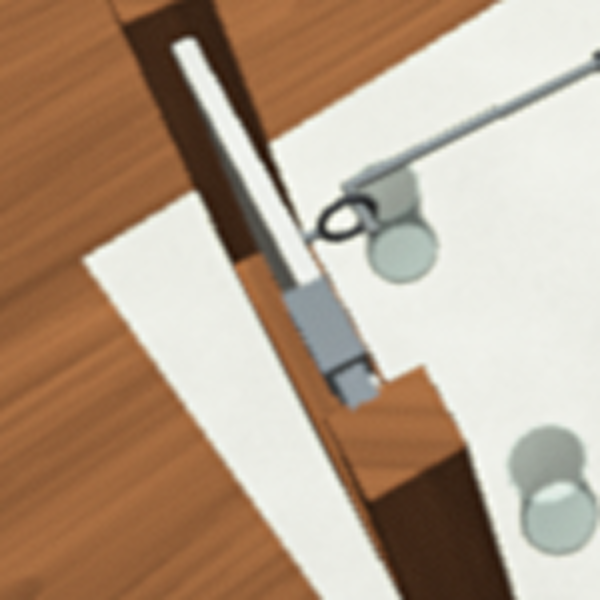

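The force dropped from 12 N to about 4 N and the flap jumped past the catch. I'll pull a little further to confirm it sits on the stop.

Emit:
move_arm([
  {"grip":0,"delta_pos":[0,-0.001,0.0002],"twist":0},
  {"grip":0,"delta_pos":[0,-0.002,0.0004],"twist":0},
  {"grip":0,"delta_pos":[0,-0.003,0.0006],"twist":0},
  {"grip":0,"delta_pos":[0,-0.004,0.0008],"twist":0},
  {"grip":0,"delta_pos":[0,-0.004,0.0008],"twist":0},
])

```text
t: 13.4
ee_pos: [0.5768, 0.0044, 0.2663]
orientation: [3.137, -0.0, -0.144]
ft_force: [-0.6, -12.1, 0.7]
width: 0.231
```

Run:
```python
from h import *
s=status.read_state();print(vf(s['ee_pos'])+[.24,.018,DZ],s['ft_force'],s['wrist_torque'],s['ft_force'][:2]@VX)
```

```text
[-0.0417 -0.0017  0.2525] [ -0.6004 -12.1399   0.717 ] [-2.9411  0.189   0.0424] 12.103315997224328
```

It's on the stop: 4 mm more command raised the force to 12 N with no motion. I'll ease the finger to the ring centre and check before sliding out.

Emit:
move_arm([
  {"grip":0,"delta_pos":[0,0.002,-0.0005],"twist":0},
  {"grip":0,"delta_pos":[0,0.005,-0.001],"twist":0},
  {"grip":0,"delta_pos":[0,0.008,-0.002],"twist":0},
  {"grip":0,"delta_pos":[0,0.011,-0.003],"twist":0},
  {"grip":0,"delta_pos":[0,0.0115,-0.003],"twist":0},
])

```text
t: 14.02
ee_pos: [0.5752, -0.0034, 0.2696]
orientation: [-3.141, -0.0, -0.141]
ft_force: [-0.2, -0.2, -1.2]
width: 0.231
```

Run:
```python
from h import *
a=snap('scene','s11')['color'];b=snap('top','t11')['color']
s=status.read_state();print(vf(s['ee_pos'])+[.24,.018,DZ],s['ft_force'],s['wrist_torque'],s['ft_force'][:2]@VX)
A=load('s11');P=np.r_[VC-.034*VX-.002*VY,.255];print((proj(A,P)-[130,255])*6+2.5)
cv2.imwrite('pics/z13.png',cv2.resize(a[255:325,130:200],None,fx=6,fy=6,interpolation=cv2.INTER_CUBIC))
```

```text
[-0.0339 -0.0022  0.2557] [ 0.5063 -0.3816 -1.4536] [-0.0389 -0.0049  0.0208] 0.306398217470211
[222.3019 174.9034]
```

View pics/z13.png

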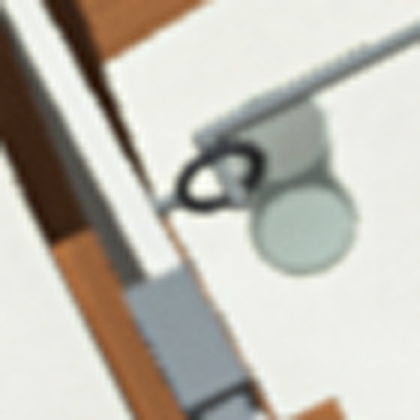

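View pics/t11.png

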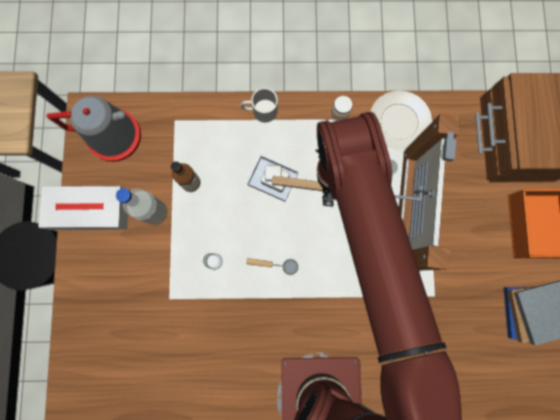

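The ring sits exactly where the shut flap would put it (predicted (222,175), seen at about (221,175)). The finger is loose in the ring with about 0 N, so I'll slide it out along -y.

Emit:
move_arm([
  {"grip":0,"delta_pos":[-0.008,0,0],"twist":0},
  {"grip":0,"delta_pos":[-0.016,0,0],"twist":0},
  {"grip":0,"delta_pos":[-0.024,0,0],"twist":0},
  {"grip":0,"delta_pos":[-0.032,0,0],"twist":0},
  {"grip":0,"delta_pos":[-0.038,0,0],"twist":0},
])

```text
t: 14.75
ee_pos: [0.537, 0.002, 0.2696]
orientation: [3.141, -0.0, -0.141]
ft_force: [-0.1, -0.2, -1.0]
width: 0.226
```

Run:
```python
from h import *
a=snap('scene','s12')['color']
s=status.read_state();print(vf(s['ee_pos'])+[.24,.018,DZ],s['ft_force'],s['wrist_torque'])
cv2.imwrite('pics/z14.png',cv2.resize(a[240:340,110:210],None,fx=5,fy=5,interpolation=cv2.INTER_CUBIC))
plan([.5152,.2235,.0248],-.166)
```

```text
[-0.0338 -0.0412  0.2558] [ 0.2904  1.0266 -0.0732] [ 0.0143 -0.0504  0.0069]
t 14.8 pos [0.5366 0.0021 0.2696] rpy [ 3.1412  0.0001 -0.1406] F [ 0.2904  1.0266 -0.0732] w 0.22925797098961176
delta tool [-0.0522 -0.2163  0.2448]
twist deg 1.45
```

View pics/z14.png

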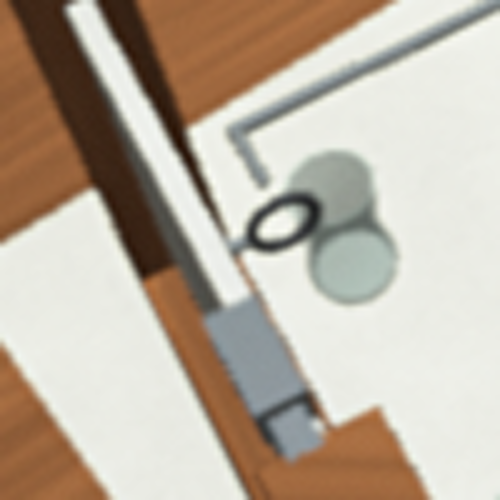

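The hook is clear of the ring. I'll back off and return the pole to its original spot.

Emit:
move_arm([
  {"grip":0,"delta_pos":[0,-0.04,0],"twist":0},
  {"grip":0,"delta_pos":[0,-0.09,0],"twist":0},
  {"grip":0,"delta_pos":[-0.02,-0.14,0],"twist":0.5},
  {"grip":0,"delta_pos":[-0.04,-0.18,0],"twist":1},
  {"grip":0,"delta_pos":[-0.052,-0.216,0.02],"twist":1.5},
])

```text
t: 15.42
ee_pos: [0.5163, 0.2253, 0.2507]
orientation: [-3.14, -0.003, -0.166]
ft_force: [0.4, -1.0, -0.9]
width: 0.228
```

Emit:
move_arm([
  {"grip":0,"delta_pos":[0,0,0.04],"twist":0},
  {"grip":0,"delta_pos":[0,0,0.08],"twist":0},
  {"grip":0,"delta_pos":[0,0,0.12],"twist":0},
  {"grip":0,"delta_pos":[0,0,0.16],"twist":0},
  {"grip":0,"delta_pos":[0,0,0.185],"twist":0},
])

```text
t: 16.05
ee_pos: [0.5157, 0.2225, 0.0625]
orientation: [3.141, 0.002, -0.167]
ft_force: [-1.1, 0.4, -1.4]
width: 0.227
```

Run:
```python
from h import *
snap('scene','s13');plan([.5152,.2235,.0248],-.166)
```

```text
t 16.1 pos [0.5145 0.2218 0.06  ] rpy [ 3.1394  0.0045 -0.1673] F [-2.1081 -1.3522 -4.9136] w 0.23078379768911164
delta tool [ 0.0006 -0.0019  0.0352]
twist deg -0.08
```

View pics/s13.png

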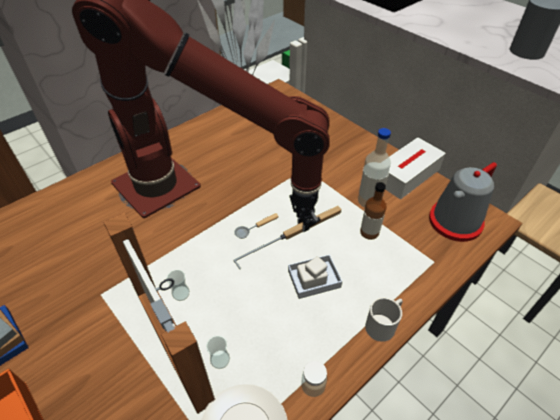

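Emit:
move_arm([
  {"grip":0,"delta_pos":[0,0,0.012],"twist":0},
  {"grip":0,"delta_pos":[0,0,0.024],"twist":0},
  {"grip":0,"delta_pos":[0,0,0.031],"twist":0},
  {"grip":0,"delta_pos":[0,0,0.034],"twist":0},
  {"grip":0,"delta_pos":[0,0,0.035],"twist":0},
])

```text
t: 16.73
ee_pos: [0.5165, 0.2231, 0.0297]
orientation: [-3.141, -0.0, -0.167]
ft_force: [-0.7, -0.8, -1.1]
width: 0.229
```

Run:
```python
from h import *
plan([.5152,.2235,.0248],-.166)
```

```text
t 16.725 pos [0.5165 0.2231 0.0297] rpy [-3.1414 -0.0003 -0.1671] F [-0.664  -0.8392 -1.0641] w 0.22920364697825585
delta tool [-0.0014 -0.0001  0.0049]
twist deg -0.06
```

Emit:
move_arm([
  {"grip":0,"delta_pos":[0,0,0.002],"twist":0},
  {"grip":0,"delta_pos":[0,0,0.004],"twist":0},
  {"grip":0,"delta_pos":[0,0,0.005],"twist":0},
  {"grip":0,"delta_pos":[0,0,0.005],"twist":0},
  {"grip":0,"delta_pos":[0,0,0.005],"twist":0},
])

```text
t: 17.35
ee_pos: [0.5164, 0.223, 0.0248]
orientation: [3.141, -0.0, -0.167]
ft_force: [-3.0, -1.9, 4.2]
width: 0.231
```

Run:
```python
from h import *
plan([.5152,.2235,.0248],-.166)
```

```text
t 17.35 pos [0.5164 0.223  0.0248] rpy [ 3.1414 -0.0002 -0.1671] F [-3.0219 -1.8528  4.2152] w 0.23099625341711877
delta tool [-0.0013 -0.0003 -0.    ]
twist deg -0.06
```

The pole is touching the table with about 4 N. I'll open the gripper and lift away.

Emit:
move_arm([
  {"grip":0.3,"delta_pos":[0,0,0],"twist":0},
  {"grip":0.5,"delta_pos":[0,0,0],"twist":0},
  {"grip":0.8,"delta_pos":[0,0,0],"twist":0},
  {"grip":1,"delta_pos":[0,0,0],"twist":0},
  {"grip":1,"delta_pos":[0,0,0],"twist":0},
])

```text
t: 17.98
ee_pos: [0.5164, 0.2231, 0.0245]
orientation: [-3.141, 0.0, -0.167]
ft_force: [-0.0, -0.2, -0.7]
width: 1.0
```

Emit:
move_arm([
  {"grip":1,"delta_pos":[0,0,0],"twist":0},
  {"grip":1,"delta_pos":[0,0,-0.03],"twist":0},
  {"grip":1,"delta_pos":[0,0,-0.08],"twist":0},
  {"grip":1,"delta_pos":[0,0,-0.13],"twist":0},
  {"grip":1,"delta_pos":[0,0,-0.18],"twist":0},
])

```text
t: 18.6
ee_pos: [0.5161, 0.223, 0.2061]
orientation: [-3.142, -0.0, -0.167]
ft_force: [1.1, -0.6, 0.5]
width: 1.002
```

Emit:
move_arm([
  {"grip":1,"delta_pos":[0,0,-0.02],"twist":0},
  {"grip":1,"delta_pos":[0,0,-0.02],"twist":0},
  {"grip":1,"delta_pos":[0,0,-0.02],"twist":0},
  {"grip":1,"delta_pos":[0,0,-0.02],"twist":0},
  {"grip":1,"delta_pos":[0,0,-0.02],"twist":0},
])

```text
t: 19.23
ee_pos: [0.516, 0.2229, 0.2235]
orientation: [3.141, 0.002, -0.167]
ft_force: [-0.2, -0.0, -0.2]
width: 1.001
```

Run:
```python
from h import *
snap('scene','s14');b=snap('top','t14')['color'];snap('wrist','w14');plan([.5152,.2235,.0248],-.166)
W=load('w14');cv2.imwrite('pics/zz.png',np.hstack([cv2.resize(b,(400,300)),cv2.resize(W['c'],(400,300))]))
```

```text
t 19.375 pos [0.5163 0.2231 0.2242] rpy [ 3.1415  0.0005 -0.1669] F [-0.7865  0.3593  0.0311] w 0.997636738357487
delta tool [-0.001  -0.0003  0.1994]
twist deg -0.05
```

View pics/s14.png

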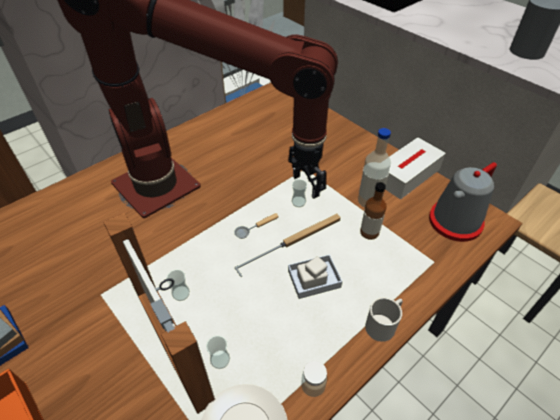

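View pics/zz.png

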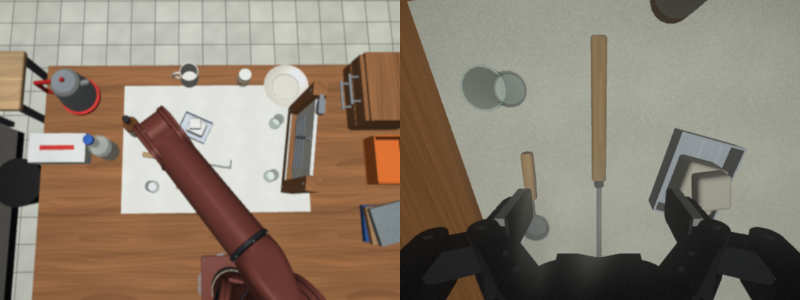

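The pole lies flat in its old place, the flap is shut and the hand is free. I'll do one quick numeric check and then hand in.

Run:
```python
from h import *
a=load('scene0')['c'].astype(int);b=load('s14')['c'].astype(int);d=abs(a-b).max(2)>40
for n,(x0,y0,x1,y1) in dict(gA=(205,330,235,372),tray=(285,250,345,300),bottles=(365,150,395,240),spoon=(230,210,280,240),pole=(235,230,345,275)).items(): print(n,d[y0:y1,x0:x1].sum())
A=load('s14');c=A['c'][260:320,150:190].min(2) if 0 else A['c']
m=(c[265:310,150:185].max(2)<70).astype(np.uint8);ys,xs=np.nonzero(m);print('dark ring bbox centre',(xs.min()+xs.max())/2+150,(ys.min()+ys.max())/2+265)
print('pred shut',proj(A,np.r_[VC-.034*VX-.002*VY,.255]))
th=.04;x=.18*np.sin(th)-.034*np.cos(th);z=.075+.18*np.cos(th)+.034*np.sin(th);print('pred .04',proj(A,np.r_[VC+x*VX-.002*VY,z]))
print(arm.close_job())
```

```text
gA 0
tray 0
bottles 0
spoon 0
pole 225
dark ring bbox centre 161.5 283.0
pred shut [166.6336 283.7339]
pred .04 [163.4366 284.9768]
the job is handed in; nothing more can be done
None
```

Run:
```python
from h import *
c=load('s14')['c']
m=(c[270:300,140:185].max(2)<75).astype(np.uint8)
n,l,s,ct=cv2.connectedComponentsWithStats(m)
for i in range(1,n): print(s[i]+[140,270,0,0,0],ct[i]+[140,270])
```

```text
[146 270   6  11  15] [148.6667 274.4667]
[164 279  10   9  26] [170.2308 281.9231]
[140 282   5  13  40] [141.35  288.775]
[160 282   6   8  13] [161.5385 286.7692]
[167 288   1   1   1] [167. 288.]
[147 291   2   3   3] [147.3333 292.    ]
[149 295   1   1   1] [149. 295.]
[151 299   1   1   1] [151. 299.]
```

The vent flap is shut with the catch snapped, and the pole is back flat on the table in its old place, clear of the vent. I handed the job in at about 19.5 s of the 58 s allowed.

**What I did:** I gripped the pole at the middle of its handle and slid the hook finger through the ring eye. I then pulled slowly along the flap's arc, with 2–4 N on the way and about 12–14 N at the catch. The catch snapped over, and a further gentle pull raised the force to 12 N with no motion, so the flap was on its stop. After that I unhooked the pole, backed it away, laid it down, opened the gripper and lifted clear.

**Last checks:**
- **Flap:** the ring appears at about (166.5, 284) in the scene picture, where a shut flap would put it at (166.6, 283.7). A flap ajar at 0.04 rad would put it at (163.4, 285.0).
- **One check that disagreed:** my first automatic ring measurement gave (161.5, 283.0), because dark pixels from the frame were included. I handed in before noticing, and redoing it on the saved picture gave the match above.
- **Bystanders:** the bottles, tray, spoon and one glass show no pixel change between the first and last pictures. I checked the other two glasses only by eye, and they look unmoved.
- **Pole:** it was set down within about 1–2 mm of where I picked it up.
- **Hand:** as far as I saw, it stayed well clear of the vent throughout.

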